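# Mesh the reamer on the citrus press and hold it down

### The job

Take the loose reamer (square foot, ribbed cone) off the bamboo riser, turn it until the cross-shaped socket in its foot meshes with the cross-shaped spindle of the citrus press, slide it fully home, and press it down against the spindle's spring to the bottom of its travel or nearly so. Finish while still holding the reamer pressed down like that: do not let go. Leave the canister, the two jars and the lid where they are.

Things in the scene. Friction and masses are not known exactly. Their poses are not given: they have to be found in the camera images.
- reamer: Loose white reamer, about 120 g, upright on the riser. Foot: block 40 x 40 mm, 40 tall, four flat sides (grip these, some 28 mm up); ribbed cone above, 69 mm tall in all. Underside: cross socket 16 mm deep, two slots 29 x 11 mm along x and y (mid-side to mid-side). Origin: centre of underside; x, y normal to the sides, z up through the cone. Every quarter turn fits alike.
- spindle_seat (a point): Press spindle: shoulder 38 mm across with an upright cross, 14 mm tall, of two bars 26 x 8 mm (top 2 mm: 23.5 x 5.5). Point: centre of the shoulder's top, at the cross's foot, 72 mm above the work surface unpressed; x, y along the bars, z up. Turns stiffly (0.15 N m), at any angle; sinks with joint plunger. Reamer home: its origin is here, sides square to the bars; unmeshed it stops 14 mm higher.
- plunger (a joint): Downward travel of the spindle, m: 0 up, 0.008 at the bottom stop. The spring needs about 5 N to start moving and about 12 N at the bottom; it rises again when not pressed.
- press: Citrus press, fixed: round steel housing 140 mm across with an open bowl on top (inner radius 62 mm, floor 56 mm and rim 75 mm above the work surface) and a short spout on its -x side reaching 95 mm from the axis. Origin: on the spindle's axis at the work surface; z up.
- riser: Fixed bamboo riser, a slatted board 200 mm (x) by 420 mm (y), its top 50 mm above the work surface. Origin: centre of its underside at the work surface. The reamer stands on its +y half, canister and jars on its -y half.
- canister: Red ceramic canister with a knobbed lid in one piece, 80 mm across, 132 mm tall, on the riser; origin at the centre of its underside. Leave it alone.
- jar_a: Glass jar with a cork top, 60 mm across, 96 mm tall, on the riser; origin at the centre of its underside. Leave it alone.
- jar_b: Second such jar, same size, on the riser; origin at the centre of its underside. Leave it alone.
- lid: Orange silicone lid lying on the work surface beyond the press, 100 mm across, 7 mm thick, with a knob to 21 mm; origin at the centre of its underside. Leave it alone.
Things that resemble listed ones, but are neither listed nor needed, are in the scene too. What is meant by the reamer is not blue, and is the larger of those in its own colour.

How it is judged:
By the outcome, as a careful person would: the job done as asked, in the order asked, and still so for the second after the job is handed in, while the arm keeps its last pose, push and grip.
It also fails if it takes over 43 s, if anything falls off the work surface, if the arm or the gripper's body presses on something with over 40 N, if the wrist force passes 120 N, or if a joint passes its speed limit or range.

### The arm

A 6-joint arm with a two-finger parallel gripper is mounted at the origin on the work surface. World frame = base frame: x ahead of the robot, y to its left, z up, the work surface at z = 0. Lengths are in m, angles in rad, forces in N, time in s.
With the tool pointing down it reaches from about 0.35 to 0.85 m from the base axis. Payload 8.1 kg.
Tool frame: the origin (TCP) lies on the centre line of the jaws, within the pads' length; the fingertips stand 11 mm ahead of it and the grasp point (between the pads) lies 8 mm behind it (tip_reach is the z of the fingertips in the tool frame, in m); z points along the fingers, y is the direction in which the jaws open and shut (so a half turn about z gives the same grasp; the last joint's range is limited). The gripper opens to 93 mm and grips with 3 to 60 N. Pads are 15 mm wide; open, the fingers measure 128 mm over their backs; the gripper's body (75 mm by 188 mm) begins 65 mm behind the grasp point.
Start: joints at [-1.19, 0.13, 1.488, -0, 1.523, -0.085], TCP at [0.27, -0.536, 0.194] pointing down, gripper open.
Joint ranges: [-2.96, 2.96], [-0.89, 2.26], [0.02, 2.5], [-1.34, 4.48], [0, 2.73], [-2.66, 2.66]. Speed limits (rad/s): [2.39, 2.39, 2.79, 3.14, 3.14, 3.14].

### API

Orientations are given as a rotation vector (axis times angle).
In Python, from plant import read_state, read_camera, camera_params, close_job, silhouettes, tip_of, tip_reach gives the robot as it stands.
- The arm moves only by the shell command python3 -m creep 'ROWS' [FORCE]. ROWS is JSON, a list of rows, each a list of 5 numbers: the shift along the tool's x, y, z in m, then the turn about the tool's z in rad, then the closure in counts, from 0 (fully open) to 255 (shut). In form: [[dx, dy, dz, twist, gripper], ...]. A call has 1 to 12 rows; each row shifts and turns the commanded pose from where the row before left it, along the tool's axes as they then stand; what a row does not reach is not made up. A row lasts 1/12 s, in which the tool goes at most 41.7 mm and 7.16 degrees, less where a joint would pass 70% of its speed; a pose out of reach is approached as far as the arm can. A call is refused whole if a number of a shift passes 0.0417 or a number of a turn 0.125, either way. A call with a gripper value outside its range is refused whole. The fingers move at their own pace and stop on an object; FORCE is the grip in N (left out, the last holds). Time passes only in rows, so rows that do not move let the fingers close. It gives the time, the measured TCP pose, the force and the opening at its end, in the units of the state.
- read_state(): the state, without advancing time (a new reading comes with each control period).
- read_camera(name): name is "side" or "top" or "wrist"; returns the picture (420x560x3 uint8, red, green, blue); there is no depth.
- camera_params(name): a dict with "fov_y" (degrees; the focal length in pixels is half the picture's height over the tangent of half this angle, whatever the lens; pixels are square), "cx", "cy" (the principal point, pixels), "position" and "rotation" of the camera in the world. Camera axes: x right, y down, z forward; pixel columns grow to the right and rows downward; lengths in m; the calibration is good to about 2 mm. The wrist camera is an equidistant fisheye: a pixel r from the principal point sees the ray r / f radians off the axis. A picture is of the moment at which its call begins: read the wrist's pose just before it. camera_params takes no time and is no camera call; for the wrist camera it gives the pose at the moment of the call.
- close_job(): hands the job in, once; it reports no verdict.
Trained networks look in the newest picture that a camera, given by its name, has taken for a name from the list of things; names that differ only in an ending like _2 or _b are one class to them, and where a whole thing is asked for, a point or a joint stands for the part that bears it (a point fixed in the world has none). Each returns a list of dicts, best first, with "confidence" (0 to 1); they miss things now and then, are a little off and sometimes report something else, mostly with a low value. They report only what shows in the picture. A call takes as long as a camera call. They do not tell look-alikes from the thing itself.
- silhouettes(camera, query): "region" (420x560 bool, what is visible of it) and "pixel" ([column, row] in pixels, amid what is visible of it).
- tip_of(camera, query): "pixel" ([column, row] in pixels: a listed point, or the origin of a listed thing).
The state is a dict: "t": time; "q": joint angles; "dq": joint speeds; "joint_torque": joint torques, N m; "tool_pos": TCP position; "orientation": TCP orientation; "force": force on the tool from outside, world axes, zero at the start; "wrist_torque": the same for the moment, N m; "opening": finger opening in m.
Only numpy, scipy, OpenCV 4.12 (cv2) and the standard library are available. Lean on these libraries where they do the work, as an engineer would, in place of code of your own. Each camera call takes 0.05 s, during which the arm holds its last target.

## Working session

There is one attempt and no reset: what is moved stays moved. The work goes in short steps, Python scripts to look and compute and a shell command to move; the robot and the scene stay as the last step left them, time stands still between calls to the robot, and variables do not carry over. Pictures are saved under pics/ and viewed, and the job is handed in when it is done.

```bash
ls; mkdir -p pics
python3 - <<'E'
from plant import *
import cv2,numpy as np
s=read_state();print({k:np.round(v,3) for k,v in s.items()})
for n in ["side","top","wrist"]:
    p=camera_params(n);print(n,p)
    im=read_camera(n);cv2.imwrite(f"pics/{n}0.png",im[:,:,::-1])
E
```

```text
pics
{'t': np.float64(0.0), 'q': array([-1.19 ,  0.131,  1.489,  0.   ,  1.523, -0.085]), 'dq': array([ 0.001, -0.001,  0.001, -0.001, -0.   ,  0.   ]), 'joint_torque': array([-1.0000e-03, -5.5984e+01, -4.9176e+01,  7.7000e-02,  3.6000e-02,
       -0.0000e+00]), 'tool_pos': array([ 0.269, -0.535,  0.193]), 'orientation': array([-3.055, -0.725,  0.   ]), 'force': array([ 0.467, -0.394, -0.008]), 'wrist_torque': array([-0.021,  0.015,  0.006]), 'opening': np.float64(0.093)}
side {'fov_y': 53.9095998149863, 'cx': 279.81224921920875, 'cy': 207.95550186823306, 'position': array([0.23632934, 0.38644503, 0.76883908]), 'rotation': array([-0.89916929,  2.60822297, -0.95744978])}
top {'fov_y': 42.648953347544435, 'cx': 275.10062875153216, 'cy': 220.87219879269006, 'position': array([ 0.52167728, -0.06745018,  1.38936639]), 'rotation': array([-2.18453331,  2.19757559, -0.06212619])}
wrist {'fov_y': 65.70646984690485, 'cx': 277.89694047413013, 'cy': 207.96820748739177, 'position': array([ 0.32830776, -0.50546677,  0.38438322]), 'rotation': array([ 2.49144509, -1.53575459, -0.19223659])}
```

View pics/top0.png

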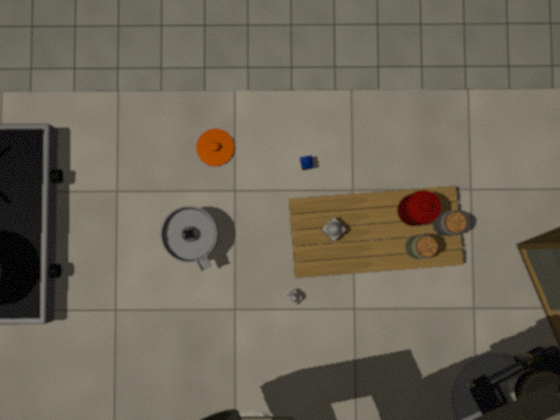

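View pics/side0.png

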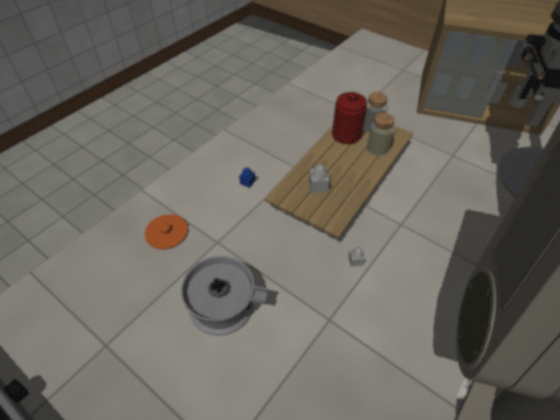

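View pics/wrist0.png

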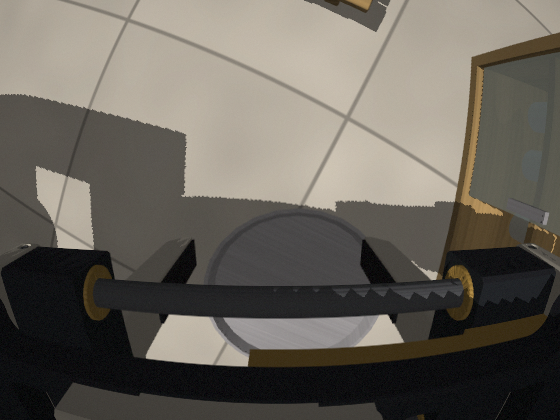

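Top view: candidates for the reamer are white on the riser (335,229), small white on the table (297,296) and blue (308,162). The first fits: it isn't blue, it's the larger white one, and it stands on the riser's +y half. The press is at (190,234) and the lid at (215,147). The wrist picture shows no reamer yet. I'll confirm with a crop and measure.

```bash
cat > h.py <<'E'
from plant import *
import cv2,numpy as np
from scipy.spatial.transform import Rotation as R
def P(n): 
    p=camera_params(n); return p
def ray(p,px,fish=False):
    f=210/np.tan(np.radians(p['fov_y']/2)); x,y=px[0]-p['cx'],px[1]-p['cy']
    if fish:
        r=np.hypot(x,y);th=r/f;d=np.array([np.sin(th)*x/max(r,1e-9),np.sin(th)*y/max(r,1e-9),np.cos(th)])
    else: d=np.array([x/f,y/f,1]);d/=np.linalg.norm(d)
    return np.array(p['position']),R.from_rotvec(p['rotation']).as_matrix()@d
def proj(p,X,fish=False):
    f=210/np.tan(np.radians(p['fov_y']/2));v=R.from_rotvec(p['rotation']).as_matrix().T@(np.asarray(X)-p['position'])
    if fish:
        r=np.hypot(v[0],v[1]);th=np.arctan2(r,v[2]);return np.array([p['cx']+f*th*v[0]/r,p['cy']+f*th*v[1]/r])
    return np.array([p['cx']+f*v[0]/v[2],p['cy']+f*v[1]/v[2]])
def tri(rs):
    A=0;b=0
    for o,d in rs:
        M=np.eye(3)-np.outer(d,d);A=A+M;b=b+M@o
    X=np.linalg.solve(A,b);return X,[np.linalg.norm((np.eye(3)-np.outer(d,d))@(X-o)) for o,d in rs]
def atz(o,d,z): return o+d*(z-o[2])/d[2]
E
python3 - <<'E'
from h import *
t=cv2.imread('pics/top0.png');s=cv2.imread('pics/side0.png')
c=[cv2.resize(a,(400,300),interpolation=cv2.INTER_CUBIC) for a in (t[199:259,295:375],s[150:210,280:360],t[199:274,140:240],s[250:340,160:280])]
cv2.imwrite('pics/crop0.png',np.clip(np.vstack([np.hstack(c[:2]),np.hstack(c[2:])])*1.5,0,255).astype(np.uint8))
for q in ['reamer','spindle_seat']:
    r={}
    for n in ['top','side']:
        L=tip_of(n,q);print(q,n,[(np.round(a['pixel'],1),round(a['confidence'],2)) for a in L]); r[n]=L
    p={n:P(n) for n in r}
    for a in r['top']:
        for b in r['side']:
            X,e=tri([ray(p['top'],a['pixel']),ray(p['side'],b['pixel'])]);print(np.round(X,4),np.round(e,4))
E
```

```text
reamer top [(array([332.8, 228.9]), 0.86), (array([303.3, 163.3]), 0.69), (array([294.6, 295.6]), 0.47)]
reamer side [(array([314.9, 184.3]), 0.91), (array([251. , 180.8]), 0.6), (array([354.8, 258.7]), 0.58)]
[ 0.5831 -0.2063  0.0521] [0.005 0.005]
[ 0.6319 -0.1461  0.0978] [0.0798 0.0798]
[ 0.5327 -0.2621 -0.2571] [0.0628 0.0628]
[ 0.6624 -0.168   0.0671] [0.0843 0.0843]
[ 0.7458 -0.1424  0.0132] [0.0056 0.0056]
[ 0.5978 -0.1595 -0.0696] [0.1649 0.1649]
[ 0.4645 -0.0811  0.2352] [0.0433 0.0433]
[ 0.499  -0.0318  0.2856] [0.0979 0.0979]
[ 0.4119 -0.1136  0.0028] [0.0015 0.0015]
spindle_seat top [(array([188.6, 234. ]), 0.6)]
spindle_seat side [(array([216.2, 286.9]), 0.77)]
[0.5695 0.1482 0.0721] [0.0025 0.0025]
```

View pics/crop0.png

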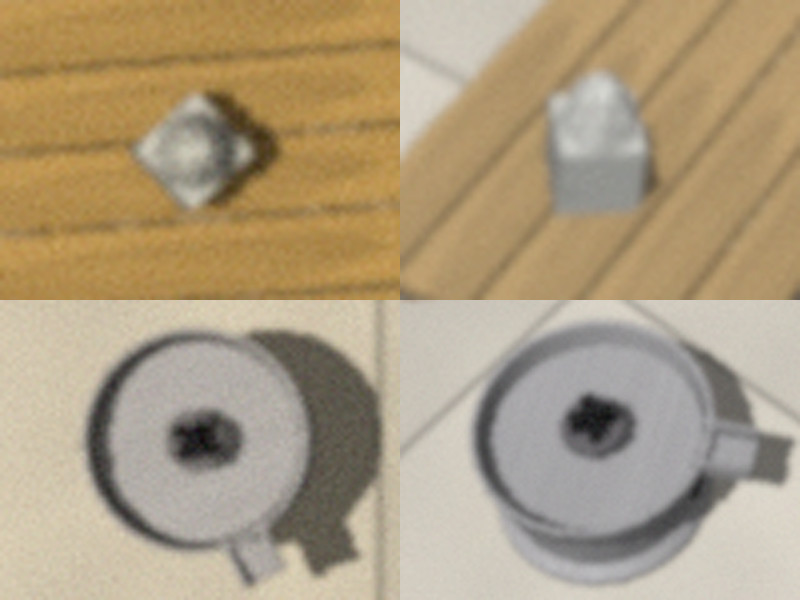

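The enlarged crop confirms it: top (335,229) and side (318,182) show a large white ribbed cone on a square foot, turned about 45°. It triangulates to about (0.583,-0.206,0.052), near the riser top as expected. The cross shows at top (189,234), and the seat comes to (0.570,0.148,0.072), as the text says. Next, a closer look with the wrist camera.

```bash
cat >> h.py <<'E'
def delta(target):
    s=read_state();T=R.from_rotvec(s['orientation']).as_matrix()
    return np.round(T.T@(np.array(target)-s['tool_pos']),4)
def yaw():
    T=R.from_rotvec(read_state()['orientation']).as_matrix();return T
E
python3 - <<'E'
from h import *
T=yaw();print(np.round(T,3));s=read_state()
p=camera_params('wrist');print(T.T@(p['position']-s['tool_pos']));print(np.round(T.T@R.from_rotvec(p['rotation']).as_matrix(),3))
print(delta([0.53,-0.22,0.26]))
E
```

```text
[[ 0.893  0.449 -0.   ]
 [ 0.449 -0.893  0.   ]
 [ 0.    -0.    -1.   ]]
[ 0.06627909 -0.0006904  -0.1914882 ]
[[-0.    -0.97  -0.244]
 [ 1.    -0.    -0.   ]
 [ 0.    -0.244  0.97 ]]
[ 0.3747 -0.1653 -0.0663]
```

```bash
python3 -m creep '[[0,0,-0.035,0,0],[0,0,-0.035,0,0],[0.037,-0.016,0,0,0],[0.037,-0.016,0,0,0],[0.037,-0.016,0,0,0],[0.037,-0.016,0,0,0],[0.037,-0.016,0,0,0],[0.037,-0.016,0,0,0],[0.037,-0.017,0,0,0],[0.037,-0.017,0,0,0],[0.037,-0.017,0,0,0],[0.037,-0.017,0,0,0]]'; python3 -m creep '[[0,0,0,0,0],[0,0,0,0,0]]'
python3 - <<'E'
from h import *
s=read_state();print(s['tool_pos'],s['orientation'])
p=camera_params('wrist');im=read_camera('wrist');cv2.imwrite('pics/w1.png',im[:,:,::-1])
np.save('w1.npy',p,allow_pickle=True)
for a in tip_of('wrist','reamer'):
    print(a['pixel'],a['confidence'],atz(*ray(p,a['pixel'],True),0.05))
E
```

```text
t: 1.35
tool_pos: [0.5274, -0.2216, 0.264]
orientation: [3.056, 0.725, 0.001]
force: [0.0, -0.2, -0.3]
opening: 0.0931
t: 1.52
tool_pos: [0.5274, -0.2213, 0.2636]
orientation: [-3.055, -0.731, 0.0]
force: [-0.6, 0.3, 0.3]
opening: 0.0931
[ 0.52743054 -0.22131317  0.26362432] [-3.05496008e+00 -7.31472062e-01  4.08223904e-04]
[178.7, 214.9] 0.89 [ 0.42687543 -0.12310567  0.05      ]
[287.0, 138.3] 0.67 [ 0.57965538 -0.20652399  0.05      ]
[302.3, 13.2] 0.61 [ 0.73329236 -0.15010559  0.05      ]
```

View pics/w1.png

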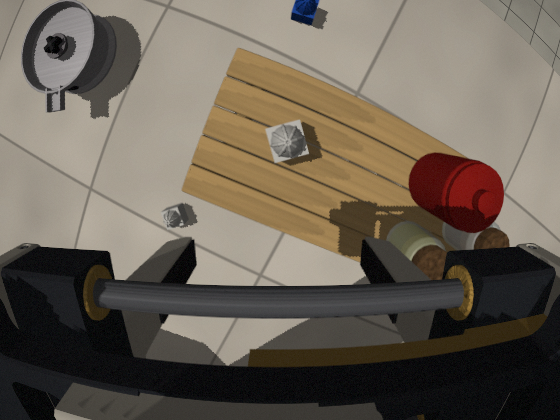

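The wrist picture shows the riser reamer at (287,141), clearly larger than the white look-alike at (177,215). Now I'll fit the reamer's pose, including yaw, to its silhouettes in all the views.

```bash
cat > fit.py <<'E'
from h import *
from scipy.optimize import minimize
def mask_near(n,q,near):
    L=silhouettes(n,q); L.sort(key=lambda a:np.hypot(*(np.array(a['pixel'])-near)));return L[0]['region'],L[0]['confidence'],L[0]['pixel']
def pts(x,y,z,a):
    P=[]
    h=.02
    for zz in (0,.04):
        for sx,sy in((1,1),(1,-1),(-1,1),(-1,-1)):P.append([sx*h,sy*h,zz])
    for k in range(12):
        P.append([.008*np.cos(k*np.pi/6),.008*np.sin(k*np.pi/6),.066])
    P.append([0,0,.069])
    P=np.array(P);c,s=np.cos(a),np.sin(a)
    return np.c_[c*P[:,0]-s*P[:,1]+x,s*P[:,0]+c*P[:,1]+y,P[:,2]+z]
def hullmask(p,X,fish,sh,off,k=8):
    q=np.array([proj(p,v,fish) for v in X]);q=((q-off)*k+k/2).astype(np.float32)
    h=cv2.convexHull(q).astype(np.int32);m=np.zeros((sh[0]*k,sh[1]*k),np.uint8);cv2.fillConvexPoly(m,h,1)
    return cv2.resize(m.astype(np.float32),(sh[1],sh[0]),interpolation=cv2.INTER_AREA)
def fit(views,x0,zfix=None):
    V=[]
    for p,m,f in views:
        ys,xs=np.where(m);o=np.array([xs.min()-15,ys.min()-15]);c=m[max(o[1],0):ys.max()+15,max(o[0],0):xs.max()+15].astype(np.float32);o=np.maximum(o,0)
        V.append((p,c,f,o))
    def cost(v):
        x,y,z,a=v if zfix is None else (v[0],v[1],zfix,v[2])
        X=pts(x,y,z,a);return sum(np.abs(hullmask(p,X,f,c.shape,o)-c).sum()/c.sum() for p,c,f,o in V)
    best=None
    for a in np.radians(np.arange(0,90,15)):
        v0=np.array(list(x0)+[a]) if zfix is None else np.array([x0[0],x0[1],a])
        sim=[v0]+[v0+d for d in np.diag([.006]*(len(v0)-1)+[.2])]
        r=minimize(cost,v0,method='Nelder-Mead',options=dict(initial_simplex=sim,xatol=1e-5,fatol=1e-5))
        if best is None or r.fun<best.fun:best=r
    return best.x,best.fun
E
python3 - <<'E'
from fit import *
vs={}
for n,near in (('top',(335,229)),('side',(318,182)),('wrist',(287,141))):
    m,c,px=mask_near(n,'reamer',near);print(n,c,px,m.sum());p=camera_params(n);vs[n]=(p,m,n=='wrist')
for k in (['top','side','wrist'],['wrist'],['top','side']):
    v,f=fit([vs[n] for n in k],[.582,-.206,.05],None if len(k)>1 else .05);print(k,np.round(v,4),np.degrees(v[-1]),f/len(k))
E
```

```text
top 0.85 [334.4, 227.4] 262
side 0.87 [315.0, 177.5] 500
wrist 0.7 [286.9, 138.0] 1191
['top', 'side', 'wrist'] [ 0.5793 -0.2073  0.0482  0.7235] 41.45450685463001 0.1751063863436381
['wrist'] [ 0.5767 -0.209   0.7553] 43.27476547402454 0.08745276927947998
['top', 'side'] [ 0.5812 -0.2064  0.0481  0.7803] 44.706242897246646 0.1372801810503006
```

Run:
```python
from h import *
print(delta([0.54,-0.242,0.2]))
```

```text
[0.005  0.0219 0.0639]
```

```bash
python3 -m creep '[[0.005,0.022,0.022,0,0],[0,0,0.021,-0.1,0],[0,0,0.021,-0.1,0],[0,0,0,-0.09,0],[0,0,0,0,0],[0,0,0,0,0]]'
cat > seg.py <<'E'
from fit import *
def seg(im,px,r=70):
    hsv=cv2.cvtColor(im,cv2.COLOR_RGB2HSV);m=((hsv[:,:,1]<70)).astype(np.uint8)
    m=cv2.morphologyEx(m,cv2.MORPH_OPEN,np.ones((3,3)))
    n,l,st,ce=cv2.connectedComponentsWithStats(m);k=l[int(px[1]),int(px[0])]
    return l==k
E
python3 - <<'E'
from seg import *
p=camera_params('wrist');im=read_camera('wrist')
m,c,px=mask_near('wrist','reamer',proj(p,[.58,-.207,.07],True));print(c,px,m.sum())
ms=seg(im,px);print('own',ms.sum(),(ms&m).sum())
b=im[:,:,::-1].copy()
for mm,col in((m,'net'),(ms,'own')):
    if mm.sum()>8000: continue
    v,f=fit([(p,mm,True)],[.58,-.207,.05],.05);print(col,np.round(v,4),np.degrees(v[-1]),f)
    q=np.array([proj(p,x,True) for x in pts(v[0],v[1],.05,v[2])])
    for i,j in((4,5),(5,7),(7,6),(6,4),(0,1),(1,3),(3,2),(2,0)):cv2.line(b,tuple(int(t) for t in q[i]),tuple(int(t) for t in q[j]),(0,0,255) if col=='net' else (0,200,0),1)
c0=int(px[0])-60,int(px[1])-60
crop=cv2.resize(b[max(c0[1],0):c0[1]+120,max(c0[0],0):c0[0]+120],(480,480));cv2.imwrite('pics/w2.png',crop);cv2.imwrite('pics/w2f.png',im[:,:,::-1])
E
```

```text
t: 2.27
tool_pos: [0.5403, -0.2419, 0.2001]
orientation: [2.922, 1.152, 0.0]
force: [0.3, 0.3, 0.4]
opening: 0.0927
0.73 [279.2, 143.1] 1846
own 1918 1842
net [ 0.5775 -0.2061  0.7434] 42.592875541483195 0.015709642320871353
own [ 0.5781 -0.2056  0.743 ] 42.56997877307188 0.028781607747077942
```

View pics/w2.png

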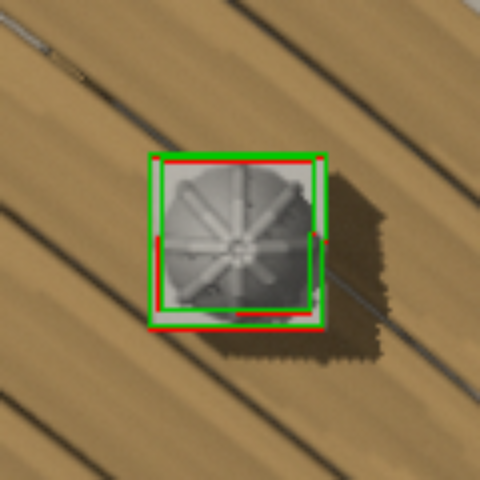

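View pics/w2f.png

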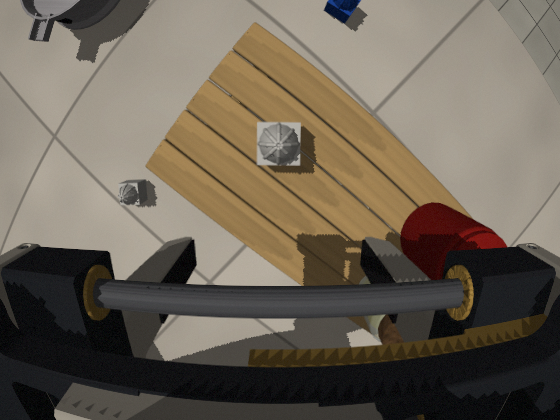

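The overlay fits: foot square at crop (150-327,155-328), giving (0.578,-0.206), yaw 42.6°. The tool yaw is 43.1°, so the jaws are already square to it. Now approach.

Run:
```python
from h import *
print(delta([0.578,-0.206,0.07]))
```

```text
[ 0.0513 -0.0011  0.1312]
```

```bash
python3 -m creep '[[0.026,-0.0005,0,0.008,0],[0.0253,-0.0005,0,0,0],[0,0,0.03,0,0],[0,0,0.035,0,0],[0,0,0.035,0,0],[0,0,0.020,0,0],[0,0,0.01,0,0],[0,0,0,0,0]]' 30
python3 - <<'E'
from h import *
print(delta([0.578,-0.206,0.07]))
im=read_camera('wrist');cv2.imwrite('pics/w3.png',im[:,:,::-1])
E
```

```text
t: 3.03
tool_pos: [0.5761, -0.2045, 0.0677]
orientation: [-2.923, -1.144, 0.004]
force: [0.5, -0.1, -0.0]
opening: 0.0931
[ 0.0004  0.0024 -0.0023]
```

View pics/w3.png

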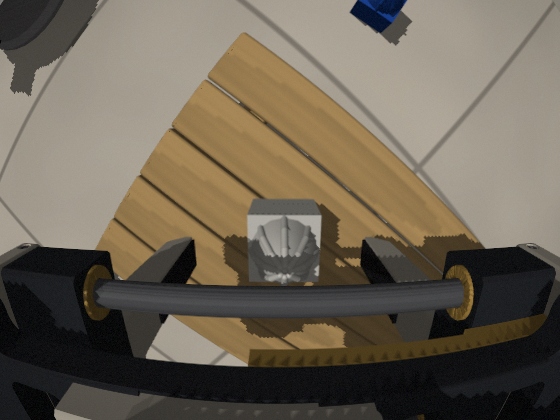

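The reamer is between the jaws, centred at column 284 against a jaw centre of about 278. That matches the 2.4 mm left over. Correct, then close.

```bash
python3 -m creep '[[0,0.0025,-0.002,0,0],[0,0,0,0,0],[0,0,0,0,255],[0,0,0,0,255],[0,0,0,0,255],[0,0,0,0,255],[0,0,0,0,255],[0,0,0,0,255],[0,0,0,0,255],[0,0,0,0,255]]' 30
python3 - <<'E'
from h import *
print(delta([0.578,-0.206,0.07]),read_state()['opening'])
im=read_camera('wrist');cv2.imwrite('pics/w4.png',im[:,:,::-1])
E
```

```text
t: 3.92
tool_pos: [0.5792, -0.2068, 0.0717]
orientation: [-2.924, -1.147, 0.0]
force: [-0.6, -0.6, 0.6]
opening: 0.0442
[-0.0003 -0.0014  0.0017] 0.04417656367414877
```

View pics/w4.png

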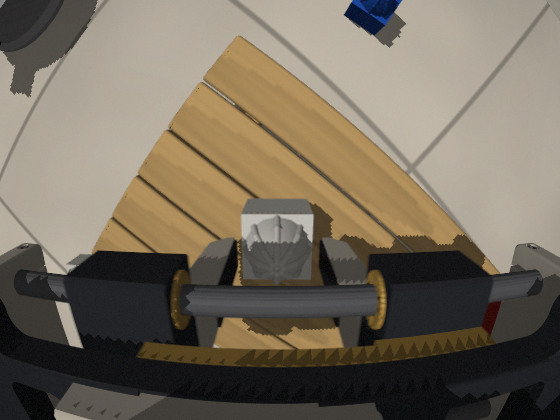

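The jaws are still closing (44 mm), with the reamer centred between the pads at column 277. Let them finish, then lift slightly.

```bash
python3 -m creep '[[0,0,0,0,255],[0,0,0,0,255],[0,0,0,0,255],[0,0,0,0,255]]' 30;  python3 -m creep '[[0,0,-0.02,0,255],[0,0,-0.04,0,255],[0,0,-0.04,0,255],[0,0,-0.02,0,255],[0,0,0,0,255],[0,0,0,0,255]]'
python3 - <<'E'
from h import *
s=read_state();print(s['opening'],s['q'],np.round(yaw(),3))
print(delta([0.515,0.095,0.20]))
E
```

```text
t: 4.3
tool_pos: [0.5791, -0.2068, 0.0716]
orientation: [-2.924, -1.147, 0.0]
force: [0.5, 0.4, -1.9]
opening: 0.0308
t: 4.8
tool_pos: [0.5803, -0.2073, 0.1935]
orientation: [2.922, 1.147, 0.004]
force: [0.1, -0.9, -1.5]
opening: 0.0307
0.03071513185815801 [-4.26311940e-01  1.70269997e-01  1.44487056e+00  2.63336221e-05
  1.52293536e+00  3.96714144e-01] [[ 0.733  0.68   0.003]
 [ 0.68  -0.733 -0.001]
 [ 0.001  0.003 -1.   ]]
[ 0.1577 -0.266  -0.0071]
```

The force says about 1.5 N is hanging, but the opening of 30.7 mm disagrees with the 40 mm foot. Look.

Run:
```python
from h import *
a=read_camera('wrist');b=read_camera('side');c=read_camera('top')
cv2.imwrite('pics/w5.png',a[:,:,::-1])
k=[cv2.resize(x[:,:,::-1],(400,300),interpolation=cv2.INTER_CUBIC) for x in (b[100:220,240:400],c[174:279,270:410])]
cv2.imwrite('pics/s5.png',np.hstack(k))
```

```text
(no output)
```

View pics/w5.png

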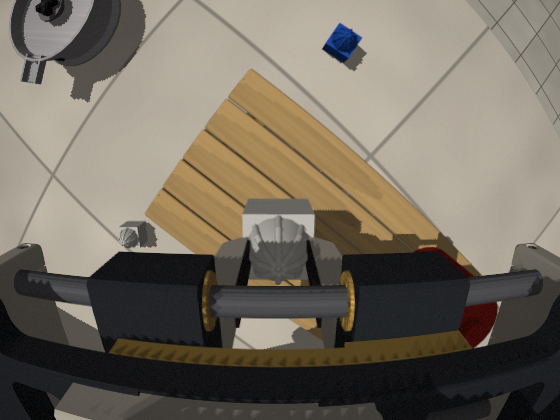

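View pics/s5.png

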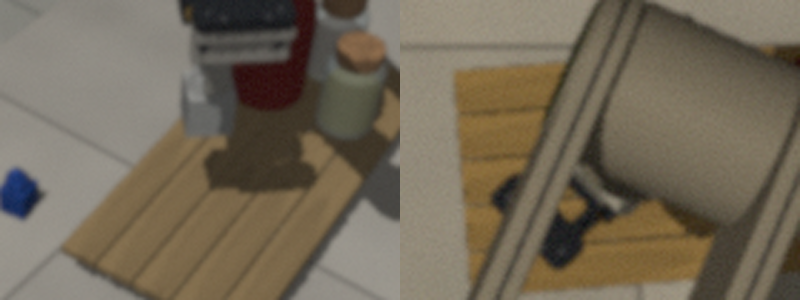

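Run:
```python
from h import *
a=cv2.imread('pics/w5.png');b=cv2.imread('pics/w4.png')
cv2.imwrite('pics/c5.png',np.hstack([cv2.resize(x[180:340,200:355],(400,412),interpolation=cv2.INTER_CUBIC) for x in(b,a)]))
```

```text
(no output)
```

View pics/c5.png

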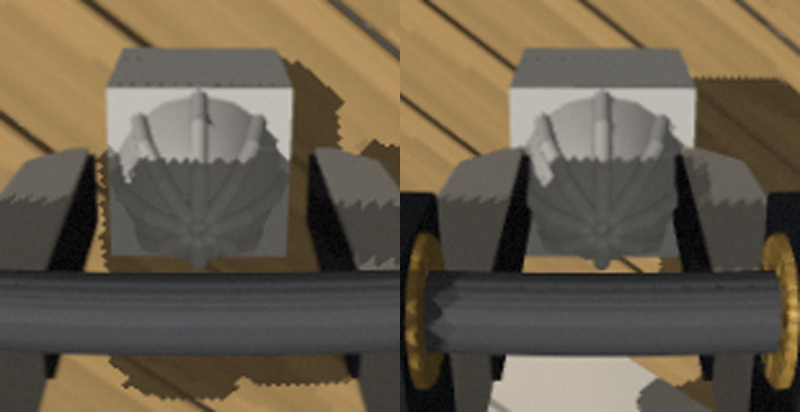

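The reamer is lifted and hasn't shifted in the jaws (foot at the same pixels in both crops), so the low opening looks like pad compression or bias. I'll keep watching it. Now move beside the press to measure the spindle.

```bash
python3 -m creep '[[0.018,-0.0334,0,0,255],[0.018,-0.0334,0,0,255],[0.018,-0.0334,0,0,255],[0.018,-0.0334,0,0,255],[0.018,-0.0334,0,0,255],[0.018,-0.0334,0,0,255],[0.018,-0.0334,0,0,255],[0.018,-0.0334,0,0,255],[0,0,0.02,0,255],[0,0,0.015,0,255],[0,0,0,0,255],[0,0,0,0,255]]' 40
cat > look.py <<'E'
import sys
from h import *
tag=sys.argv[1]
s=read_state();p=camera_params('wrist');im=read_camera('wrist');cv2.imwrite(f'pics/{tag}.png',im[:,:,::-1])
import pickle;pickle.dump((s,p),open(tag+'.pkl','wb'))
print(np.round(s['tool_pos'],4),s['orientation'],s['opening'],s['force'])
for a in tip_of('wrist','spindle_seat'): print(a['pixel'],a['confidence'],atz(*ray(p,a['pixel'],True),0.072))
E
python3 look.py w6; python3 -c "
from plant import tip_reach;print(tip_reach)"
```

```text
t: 5.95
tool_pos: [0.5012, 0.0869, 0.1544]
orientation: [-2.923, -1.147, 0.008]
force: [0.1, 0.5, -1.0]
opening: 0.0302
[0.5012 0.0869 0.1544] [-2.92301016 -1.14738977  0.00770876] 0.03024921685575544 [ 0.06439195  0.53933678 -0.99826541]
[278.5, 98.0] 0.86 [0.5676472 0.1496029 0.072    ]
0.011
```

View pics/w6.png

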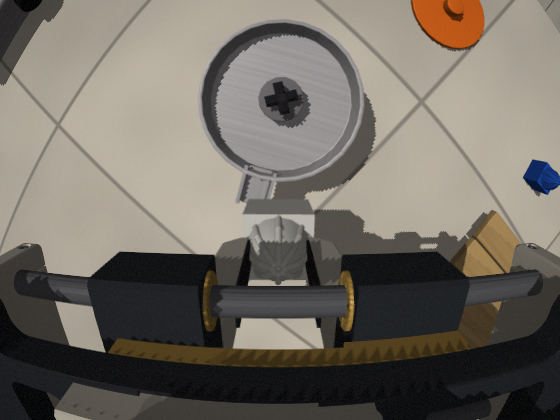

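The cross shows at (282,98), turned roughly 15-20° from the tool axes. I'll fit the cross model and look enlarged.

```bash
cat > cross.py <<'E'
import sys,pickle
from h import *
from scipy.optimize import minimize
def polys(x,y,z,a):
    out=[]
    c,s=np.cos(a),np.sin(a)
    for k in range(2):
        for (L,W,zz) in ((23.5,5.5,.014),(26,8,.012),(26,8,0)):
            L,W=L/2e3,W/2e3
            if k:L,W=W,L
            P=np.array([[L,W],[-L,W],[-L,-W],[L,-W]])
            out.append(np.c_[c*P[:,0]-s*P[:,1]+x,s*P[:,0]+c*P[:,1]+y,np.full(4,z+zz)])
    return out
def render(p,v,o,sh,k=8):
    m=np.zeros((sh[0]*k,sh[1]*k),np.uint8);pl=[]
    for P in polys(*v):
        q=np.array([proj(p,X,True) for X in P]);pl.append(((q-o)*k+k/2).astype(np.float32))
    for b in (0,3):
        cv2.fillConvexPoly(m,cv2.convexHull(np.vstack(pl[b:b+2])).astype(np.int32),1)
        cv2.fillConvexPoly(m,cv2.convexHull(np.vstack(pl[b+1:b+3])).astype(np.int32),1)
    return cv2.resize(m.astype(np.float32),(sh[1],sh[0]),interpolation=cv2.INTER_AREA)
def load(tag,c):
    s,p=pickle.load(open(tag+'.pkl','rb'));im=cv2.imread(f'pics/{tag}.png')
    o=np.array([int(c[0])-24,int(c[1])-24]);g=cv2.cvtColor(im[o[1]:o[1]+48,o[0]:o[0]+48],cv2.COLOR_BGR2GRAY).astype(float)
    return p,im,o,g
def fit(tag,c,zs=.072,thr=None):
    p,im,o,g=load(tag,c)
    # soft darkness: shoulder gray level -> 0, cross dark ->1
    lo,hi=thr;d=np.clip((hi-g)/(hi-lo),0,1)
    x0=atz(*ray(p,c,True),zs+.012)[:2]
    def cost(v):return np.abs(render(p,(v[0],v[1],zs,v[2]),o,d.shape)-d)[8:40,8:40].sum()
    best=None
    for a in np.radians(np.arange(0,90,15)):
        v0=np.array([x0[0],x0[1],a]);r=minimize(cost,v0,method='Nelder-Mead',options=dict(initial_simplex=[v0,v0+[.003,0,0],v0+[0,.003,0],v0+[0,0,.15]],xatol=1e-5))
        if best is None or r.fun<best.fun:best=r
    v=best.x;b=cv2.resize(im[o[1]:o[1]+48,o[0]:o[0]+48],(576,576),interpolation=cv2.INTER_CUBIC);b=np.clip(b*1.6,0,255).astype(np.uint8)
    for P in polys(v[0],v[1],zs,v[2]):
        q=np.array([proj(p,X,True) for X in P]);q=((q-o+.5)*12).astype(np.int32);cv2.polylines(b,[q],True,(0,255,0) if P[0,2]>zs+.013 else (0,0,255),1)
    cv2.imwrite(f'pics/{tag}_x.png',b)
    return v,best.fun,d.sum()
if __name__=='__main__':
    tag=sys.argv[1];c=(float(sys.argv[2]),float(sys.argv[3]))
    g=load(tag,c)[3];print(np.percentile(g[8:40,8:40],[2,5,10,20,30,50,80]))
    if len(sys.argv)>4:
        v,f,n=fit(tag,c,.072,(float(sys.argv[4]),float(sys.argv[5])));print(np.round(v,4),np.degrees(v[2]),f,n)
E
python3 cross.py w6 282 98 35 75
```

```text
[14.46 19.   23.3  27.   28.   35.   96.  ]
[0.5687 0.1476 0.9823] 56.28082729702456 105.82187499999999 767.575
```

View pics/w6_x.png

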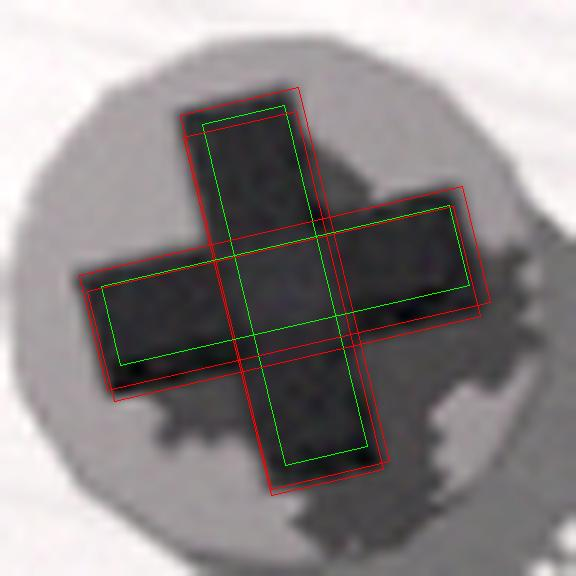

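The overlay sits well on the cross: seat (0.5687,0.1476), yaw 56.3°. Next I'll check for cast-shadow bias and where the reamer sits in the hand.

```bash
python3 cross.py w6 282 98 25 42
python3 - <<'E'
import pickle
from h import *
s,p=pickle.load(open('w6.pkl','rb'));T=R.from_rotvec(s['orientation']).as_matrix();im=cv2.imread('pics/w6.png')
print(2*np.degrees(np.arctan2(1.147,2.923)), np.round(T,4))
o=np.array([225,180]);b=cv2.resize(np.clip(im[180:300,225:335]*1.5,0,255).astype(np.uint8),None,fx=5,fy=5,interpolation=cv2.INTER_CUBIC)
zo=.0217
f=lambda X:((proj(p,s['tool_pos']+T@np.array(X),True)-o+.5)*5).astype(int)
h=.02
for z,c in((zo-.04,(0,0,255)),(zo,(0,255,0))):
    cv2.polylines(b,[np.array([f([h,h,z]),f([h,-h,z]),f([-h,-h,z]),f([-h,h,z])]).astype(np.int32)],True,c,1)
cv2.circle(b,tuple(int(v) for v in f([0,0,zo-.069])),4,(255,0,0),-1)
cv2.imwrite('pics/w6h.png',b)
E
```

```text
[14.46 19.   23.3  27.   28.   35.   96.  ]
[0.5686 0.1477 0.9812] 56.218783693726635 125.12867647058823 448.1176470588236
42.85058759617477 [[ 7.330e-01  6.802e-01 -5.100e-03]
 [ 6.803e-01 -7.330e-01 -5.000e-04]
 [-4.000e-03 -3.100e-03 -1.000e+00]]
```

View pics/w6h.png

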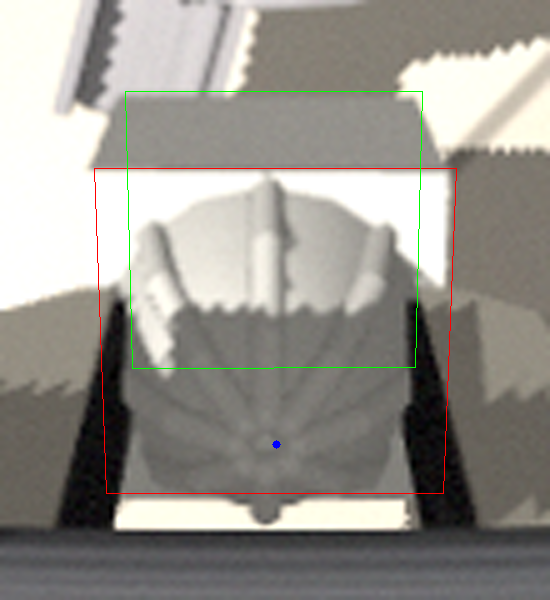

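View pics/w6_x.png

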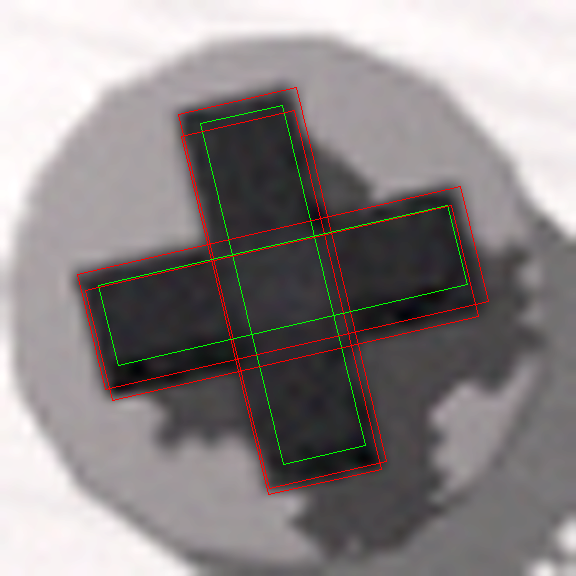

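The in-hand model fits with x ≈ 0 and the reamer about 0.6 mm towards -y as seen. The cross yaw of 56.2° is not affected by the threshold. Twist into line, come lower and re-measure.

Run:
```python
from h import *
print(delta([0.519,0.073,0.135]))
```

```text
[0.0025 0.0208 0.0218]
```

```bash
python3 -m creep '[[0.0025,0.021,0,0,255],[0,0,0.01,-0.117,255],[0,0,0.01,-0.117,255],[0,0,0,0,255],[0,0,0,0,255],[0,0,0,0,255]]'; python3 look.py w7
python3 - <<'E'
import pickle
from h import *
s,p=pickle.load(open('w7.pkl','rb'));print(proj(p,[.5687,.1477,.084],True))
E
```

```text
t: 6.55
tool_pos: [0.5198, 0.073, 0.1379]
orientation: [2.774, 1.475, 0.002]
force: [0.4, 0.1, -0.6]
opening: 0.0302
[0.5198 0.073  0.1379] [2.77355398e+00 1.47454219e+00 1.57498202e-03] 0.030237867680712672 [ 0.43738109  0.09391875 -0.61581204]
[278.8, 99.3] 0.8 [0.5695331 0.1473659 0.072    ]
[277.67936645  98.14890431]
```

View pics/w7.png

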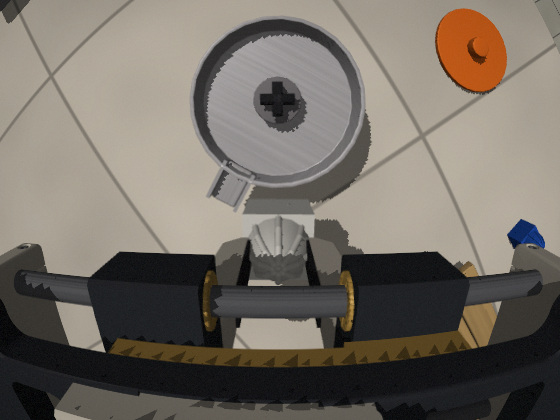

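The cross at (277,99) now lines up with the jaws, and the reamer's centre is at column 278. Refine.

```bash
python3 cross.py w7 278 98 35 75;python3 - <<'E'
import pickle
from h import *
from cross import fit
s,p=pickle.load(open('w7.pkl','rb'));T=R.from_rotvec(s['orientation']).as_matrix();im=cv2.imread('pics/w7.png')
for thr in((25,42),(35,75)):
    v,f,_=fit('w7',(278,98),.072,thr);print(np.round(v,4))
    print('seat in tool',np.round(T.T@(np.array([v[0],v[1],.072])-s['tool_pos']),4),'tool yaw',np.degrees(np.arctan2(T[1,0],T[0,0])),'cross',np.degrees(v[2]))
o=np.array([225,180]);b=cv2.resize(np.clip(im[180:300,225:335]*1.5,0,255).astype(np.uint8),None,fx=5,fy=5,interpolation=cv2.INTER_CUBIC)
zo=.0217
f=lambda X:((proj(p,s['tool_pos']+T@np.array(X),True)-o+.5)*5).astype(int)
h=.02;dy=-.0005
for z,c in((zo-.04,(0,0,255)),(zo,(0,255,0))):
    cv2.polylines(b,[np.array([f([h,h+dy,z]),f([h,-h+dy,z]),f([-h,-h+dy,z]),f([-h,h+dy,z])]).astype(np.int32)],True,c,1)
cv2.circle(b,tuple(int(v) for v in f([0,dy,zo-.069])),4,(255,0,0),-1)
cv2.imwrite('pics/w7h.png',b)
E
```

```text
[13. 18. 23. 26. 28. 33. 95.]
[0.5683 0.1476 0.9886] 56.64051001287029 107.940625 870.9
[0.5684 0.1479 0.9829]
seat in tool [ 0.0892 -0.0017  0.0659] tool yaw 55.99413442477097 cross 56.31799761078278
[0.5683 0.1476 0.9886]
seat in tool [ 0.0889 -0.0015  0.0659] tool yaw 55.99413442477097 cross 56.64051001287029
```

View pics/w7h.png

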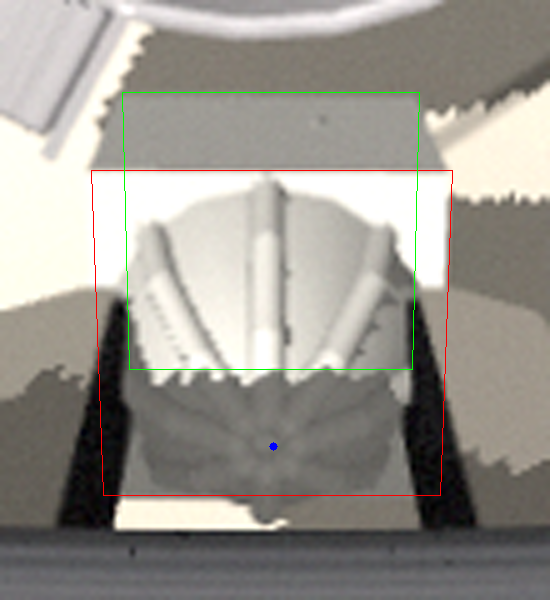

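View pics/w7_x.png

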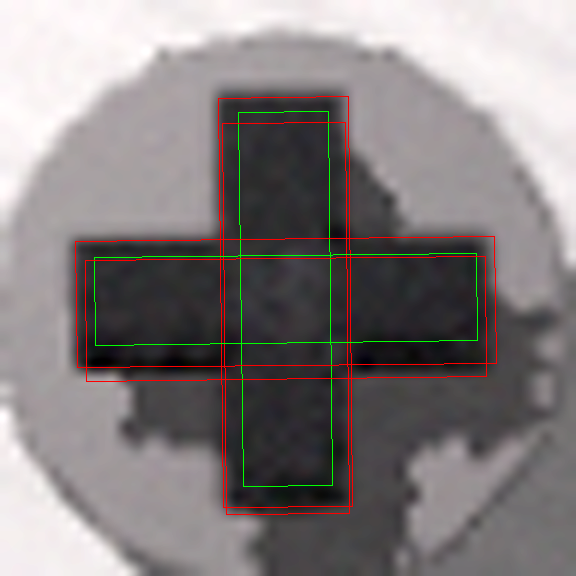

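```bash
python3 -m creep '[[0.03,-0.0002,0,-0.006,255],[0.03,-0.0002,0,0,255],[0.029,-0.0002,0,0,255],[0,0,0.01,0,255],[0,0,0,0,255],[0,0,0,0,255]]'
python3 - <<'E'
from h import *
s=read_state();T=yaw();print('yaw',np.degrees(np.arctan2(T[1,0],T[0,0])),s['force'],s['opening'],s['q'][5])
seat=np.array([.56835,.1477])
print('seat rel in tool',np.round(T.T@(np.array([*seat,.072])-s['tool_pos']),4),'want y -0.001')
b=read_camera('side');c=read_camera('top')
k=[cv2.resize(x[:,:,::-1],(400,300),interpolation=cv2.INTER_CUBIC) for x in (b[220:355,130:310],c[174:279,120:260])]
cv2.imwrite('pics/s8.png',np.hstack(k))
E
```

```text
t: 7.15
tool_pos: [0.5671, 0.1477, 0.1263]
orientation: [-2.766, -1.489, 0.003]
force: [0.7, 0.4, -1.0]
opening: 0.0303
yaw 56.57490454219887 [ 0.66862431  0.39441406 -0.97883982] 0.030307439421290154 0.7509290642510826
seat rel in tool [0.0008 0.0011 0.0543] want y -0.001
```

View pics/s8.png

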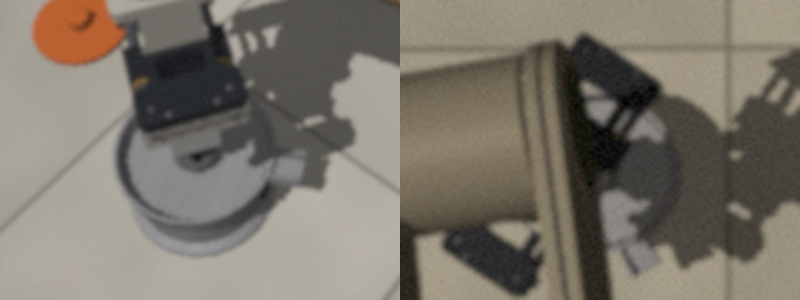

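The side picture shows the reamer above the spindle. The TCP reading jitters by a millimetre or two, so I'll average a few readings.

```bash
cat > rep.py <<'E'
from h import *
s=read_state();T=yaw();print('yaw',round(np.degrees(np.arctan2(T[1,0],T[0,0])),2),'seat rel',np.round(T.T@(np.array([.56835,.1477,.072])-s['tool_pos']),4))
E
for i in 1 2 3 4 5; do python3 -m creep '[[0,0,0,0,255]]' | sed -n 2p; python3 rep.py; done
```

```text
tool_pos: [0.5679, 0.1471, 0.1275]
yaw 56.53 seat rel [0.0007 0.     0.0555]
tool_pos: [0.568, 0.1472, 0.1275]
yaw 56.53 seat rel [ 0.0006 -0.      0.0555]
tool_pos: [0.568, 0.1474, 0.1274]
yaw 56.55 seat rel [0.0004 0.0001 0.0554]
tool_pos: [0.568, 0.1475, 0.1273]
yaw 56.56 seat rel [0.0003 0.0002 0.0553]
tool_pos: [0.5679, 0.1477, 0.1271]
yaw 56.58 seat rel [0.0002 0.0003 0.0551]
```

```bash
python3 -m creep '[[0,0.001,0.005,0,255],[0,0,0.008,0,255],[0,0,0.003,0,255],[0,0,0,0,255],[0,0,0,0,255]]' 50; python3 rep.py;  python3 -m creep '[[0,0,0.002,0,255],[0,0,0.002,0,255],[0,0,0.002,0,255],[0,0,0.001,0,255],[0,0,0,0,255]]'; python3 rep.py
```

```text
t: 8.08
tool_pos: [0.5682, 0.1472, 0.11]
orientation: [-2.766, -1.489, 0.002]
force: [0.1, -0.2, -0.9]
opening: 0.0297
yaw 56.6 seat rel [ 0.0006 -0.0001  0.038 ]
t: 8.5
tool_pos: [0.5685, 0.1472, 0.1035]
orientation: [-2.766, -1.489, 0.001]
force: [-1.2, 0.1, -2.0]
opening: 0.0298
yaw 56.6 seat rel [ 0.0003 -0.0004  0.0315]
```

No upward force and the foot is below the cross top, so it's meshing. Continue down in small steps.

```bash
python3 -m creep '[[0,0,0.002,0,255],[0,0,0.002,0,255],[0,0,0.002,0,255],[0,0,0.001,0,255],[0,0,0,0,255]]'; python3 rep.py;python3 -m creep '[[0,0,0.002,0,255],[0,0,0.001,0,255],[0,0,0.001,0,255],[0,0,0,0,255]]'; python3 rep.py
```

```text
t: 8.92
tool_pos: [0.5684, 0.1472, 0.0963]
orientation: [-2.766, -1.489, 0.001]
force: [0.1, -0.1, -2.5]
opening: 0.03
yaw 56.6 seat rel [ 0.0004 -0.0003  0.0243]
t: 9.25
tool_pos: [0.5689, 0.1473, 0.0933]
orientation: [2.766, 1.489, 0.001]
force: [-2.3, -0.6, 4.3]
opening: 0.03
yaw 56.6 seat rel [ 0.     -0.0007  0.0213]
```

Contact is right at the predicted home height (TCP 0.0935). Now press.

```bash
for i in 1 2; do python3 -m creep '[[0,0,0.001,0,255],[0,0,0.001,0,255],[0,0,0.001,0,255],[0,0,0,0,255]]' 60| sed -n '1,2p;4,5p'; done;  python3 -m creep '[[0,0,0.001,0,255],[0,0,0,0,255]]'
```

```text
t: 9.58
tool_pos: [0.5689, 0.1473, 0.0903]
force: [-2.4, -0.0, 6.9]
opening: 0.0298
t: 9.92
tool_pos: [0.569, 0.1474, 0.0876]
force: [-3.7, -1.1, 8.8]
opening: 0.0299
t: 10.08
tool_pos: [0.5691, 0.1474, 0.0868]
orientation: [2.766, 1.489, 0.001]
force: [-5.0, -0.3, 9.6]
opening: 0.0298
```

```bash
for i in 1 2 3; do python3 -m creep '[[0,0,0.0006,0,255],[0,0,0,0,255],[0,0,0,0,255]]' 60| sed -n '1,2p;4,5p'; done
```

```text
t: 10.33
tool_pos: [0.5691, 0.1475, 0.0864]
force: [-3.9, 0.1, 9.3]
opening: 0.0296
t: 10.58
tool_pos: [0.5692, 0.1474, 0.0859]
force: [-5.2, -1.3, 10.2]
opening: 0.0294
t: 10.83
tool_pos: [0.5692, 0.1475, 0.0854]
force: [-3.8, -0.4, 10.9]
opening: 0.0296
```

Still on the spring line. Continue until the stop shows as a steep rise in force.

```bash
for i in 1 2 3; do python3 -m creep '[[0,0,0.0006,0,255],[0,0,0,0,255],[0,0,0,0,255]]' 60| sed -n '1,2p;4,5p'; done
```

```text
t: 11.08
tool_pos: [0.5693, 0.1475, 0.0854]
force: [-6.4, -1.5, 14.0]
opening: 0.0297
t: 11.33
tool_pos: [0.5695, 0.1476, 0.0853]
force: [-7.9, -0.3, 17.8]
opening: 0.0295
t: 11.58
tool_pos: [0.5696, 0.1477, 0.0853]
force: [-9.1, -1.2, 20.2]
opening: 0.0295
```

The stop is reached: z stalls at 0.0853, 8.1 mm below home, and force climbs steeply. Check by picture that the reamer hasn't slipped and that the rest is undisturbed.

Run:
```python
from h import *
a=read_camera('wrist');b=read_camera('side');c=read_camera('top')
w7=cv2.imread('pics/w7.png')[180:330,200:355]
k=[cv2.resize(x,(400,300),interpolation=cv2.INTER_CUBIC) for x in (np.clip(w7*1.3,0,255).astype(np.uint8),np.clip(a[180:330,200:355,::-1]*1.3,0,255).astype(np.uint8),b[220:340,130:290,::-1],b[60:240,140:420,::-1])]
cv2.imwrite('pics/f1.png',np.vstack([np.hstack(k[:2]),np.hstack(k[2:])]))
for q,cam in(('lid','side'),('canister','side'),('jar_a','side')):
    print(q,[(np.round(x['pixel']),round(x['confidence'],2)) for x in tip_of(cam,q)])
s=read_state();print(s['t'],s['tool_pos'],s['force'],s['wrist_torque'],s['opening'])
```

```text
lid [(array([168., 233.]), 0.75)]
canister []
jar_a []
11.8833 [0.56959541 0.14773945 0.08524765] [-9.19288012 -0.88525101 21.25983943] [-0.12745551  1.84971048  0.00227966] 0.03002748326465616
```

View pics/f1.png

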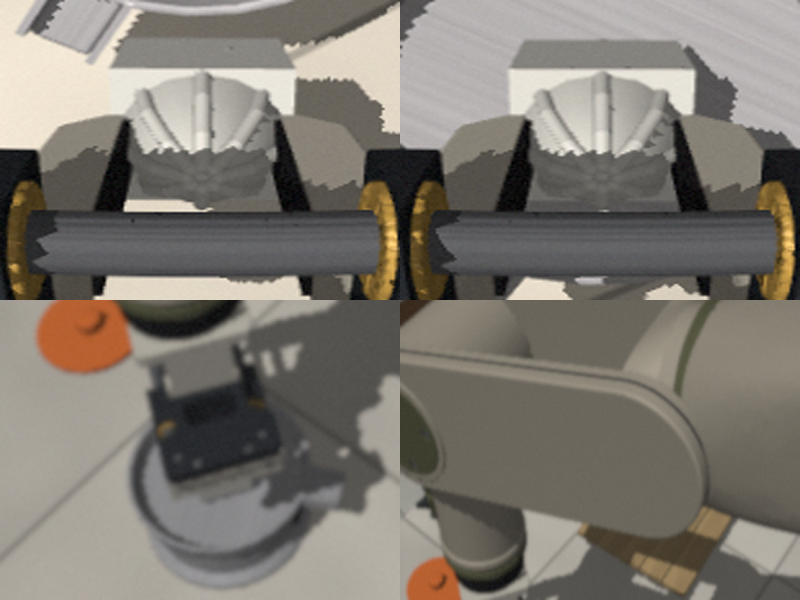

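The reamer sits the same in the jaws as before (foot edges match at 510-695 and 110-295), and the lid is unmoved. Hand in.

```bash
python3 -c "
from plant import *
close_job();s=read_state();print(s['t'],s['tool_pos'],s['force'])"
```

```text
the job is handed in; nothing more can be done
the job is handed in; nothing more can be done
```

I took the large white reamer off the riser, turned it to line up with the spindle's cross (about 56°), slid it home and pressed it to the bottom stop. It was still held and pressed when I handed the job in, at about 12 s.

**Checks that agreed**
- **Meshing:** the reamer met no resistance below the height of the cross's top. Contact came at the predicted home height, with the tool at 0.0935 m.
- **Pressing:** force rose along the spring over 8.1 mm of travel. It then climbed steeply to about 21 N with no further motion, which marks the stop.
- **Grip:** the last wrist picture shows the reamer had not moved in the jaws.
- **Lid:** it was still in place.

**Checks that disagreed or could not be made**
- **Opening:** the gripper read about 30 mm on a foot that should be 40 mm wide. I never explained this, but the hold stayed firm.
- **Sideways force:** about 9 N remained across the tool in the final pose.
- **Canister and jars:** the arm hid them in the last side view, so I could not confirm them. The planned path kept clear of them.

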